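Unweight a steriliser vent and hold its relief-valve lever at the stop

ROBOT

A 7-joint arm with a two-finger parallel gripper is mounted at the origin on the work surface. World frame = base frame: x ahead of the robot, y to its left, z up, the work surface at z = 0. Lengths are in mm, angles in rad, forces in N, time in s.
With the tool pointing down it reaches from about 400 to 850 mm from the base axis. Payload 10.4 kg.
Tool frame: the origin (TCP) lies at the very end of the fingers, on their centre line; the grasp point (between the pads) lies 19 mm behind it (env.tcp_to_grasp is the distance from the TCP to the grasp point, in mm); z points along the fingers, y is the line along which they close (so a half turn about z gives the same grasp; the last joint's range is limited). The gripper opens to 85 mm and grips with 20 to 120 N. Pads are 22 mm wide; open, the fingers measure 114 mm over their backs; the gripper's body (76 mm by 85 mm) begins 54 mm behind the grasp point. The pads swing forward as they close: fully open they stand 13 mm farther back than shut.
Start: joints at [1.282, 0.332, -0.065, 1.46, 0.022, 1.35, -0.088], TCP at [164.198, -603.069, 209.038] pointing down, gripper open.
Joint ranges: [-2.6, 2.6], [-0.5, 2.12], [-1.47, 1.34], [0.16, 2.42], [-1.27, 4.41], [0.06, 2.06], [-2.6, 2.6]. Speed limits (rad/s): [2.22, 2.22, 2.79, 2.79, 3.14, 3.14, 3.14].

INTERFACE

Orientations are given as a rotation vector (axis times angle).
In Python, from station import readout, optics, env gives the robot as it stands.
- The arm moves only by the shell command python3 -m pendant 'ROWS' [FORCE]. ROWS is JSON, a list of rows, each a list of 7 numbers: the turn, a rotation vector about the tool's x, y, z in degrees, then the shift along the tool's x, y, z in mm, then the finger opening in mm, from 0 to 85.4. A call has 1 to 8 rows; each row shifts and turns the commanded pose from where the row before left it, along the tool's axes as they then stand; what a row does not reach is not made up. A row lasts 1/10 s, in which the tool goes at most 50 mm and 8.59 degrees, less where a joint would pass 70% of its speed; a pose out of reach is approached as far as the arm can. A call is refused whole if a number of a shift passes 50 or a number of a turn 8.59, either way. A call with a gripper value outside its range is refused whole. The fingers move at their own pace and stop on an object; FORCE is the grip in N (left out, the last holds). Time passes only in rows, so rows that do not move let the fingers close. It gives the time, the measured TCP pose, the force, the opening and the grip force at its end, in the units of the state.
- readout.state(): the state, without advancing time (a new reading comes with each control period).
- optics.read_camera(name): name is "side" or "top" or "wrist"; returns a dict with "image" (400x640x3 uint8, blue, green, red), "mtx" (3x3 intrinsics, pixels), "k1" (the pictures are not rectified: a ray, as slopes to the right and down, at radius r is drawn at 1 + k1 r^2 times it, then the intrinsics apply), "T" (4x4, takes a point from camera to world coordinates). Camera axes: x right, y up, looking along -z (the intrinsics and any distortion apply to the point x, -y, -z); pixel columns grow to the right and rows downward; lengths in mm; the calibration is good to about 2 mm. A picture is of the moment at which its call begins. There is no depth.
- env.finish_job(): hands the job in; it is judged then, once.
The state is a dict: "t": time; "qpos": joint angles; "qd": joint speeds; "effort": joint torques, N m; "tool_pos": TCP position; "tcp_rot": TCP orientation; "contact_force": force on the tool from outside, world axes, zero at the start; "ft_torque": the same for the moment, N m; "width": finger opening in mm; "gripper_force": force on a finger pad.
Only numpy, scipy, OpenCV 4.12 (cv2) and the standard library are available. Lean on these libraries where they do the work, as an engineer would, in place of code of your own. Each camera call takes 0.05 s, during which the arm holds its last target. There are 200 camera calls.

TASK

The small steam steriliser is cold and empty and its two vents are due for their check. Lift the weight up off the vent pipe and stand it upright in the shallow steel tray, setting it down rather than dropping it; then lift the relief valve's spring-loaded test lever all the way up to its stop and finish while holding it there, so that I can see that the valve is free. Leave everything else on the bench as it stands.

Things in the scene. Friction and masses are not known exactly. Their poses are not given: they have to be found in the camera images.
- steriliser: Portable steam steriliser, fixed: steel pot 224 mm across (300 over the side grips), aluminium lid, its top 215 mm up, six wing nuts round the rim (tops 227 mm). On it: vent pipe with weight, relief valve with lever, tilted gauge (top 285 mm), low handle. Origin: centre of the underside, z up. Vent pipe at x -50, y +50 mm, valve at +2, -55, gauge at +58, +50; the resting lever points along -x.
- vent_top (a point): Centre of the top of the vent pipe: an upright brass tube 10 mm in diameter, standing 32 mm above the lid, fixed to the steriliser. The weight's bore sits over it.
- vent_weight: Vent weight, loose, 80 to 140 g: steel collar 38 mm across, 34 mm high, bored from below 14 mm wide and 26 mm deep, with a black round knob on top, 24 mm across, from 38 to 60 mm above the origin (grip it there at about 48 mm). Origin: centre of its underside, z up its axis. It sits over the vent pipe on the roof of its bore: raise it more than 26 mm before moving sideways.
- test_lever (a joint): Relief valve's test lever, rad: 0 at rest, growing as its end is lifted, 1.15 at the stop. It turns about a level shaft along the steriliser's y axis; at rest it points along the steriliser's -x, 8 degrees above level, at the stop 74 degrees above level: its end goes up, then back over the valve. A spring takes it back when let go: 3 N at the end at rest, 7 N at the firm stop.
- lever_shaft (a point): Centre of the lever's shaft, fixed, 268 mm above the bench, inside the cap of the brass relief valve (25 mm in diameter, top 276 mm above the bench). Axes as the steriliser's.
- lever_grip (a point): Centre of the round black cross grip at the lever's end, 58 mm from the shaft: a cylinder 12 mm in diameter, 16 mm long, its length parallel to the shaft; it can be pinched from above over the 16 mm, with nothing within 40 mm to either side. At rest about 276 mm above the bench, at the stop about 324 mm.
- tray: Shallow stainless tray, loose, 0.5 kg, 190 mm (x) by 130 mm (y) outside, 20 mm high, walls and floor 3 mm. Origin: centre of its underside. It lies to the robot's left or right of the steriliser; a rubber stopper stands in it towards its +x end.
- stopper: Black rubber stopper standing in the tray, 31 mm across, 26 mm high, loose. Origin: centre of its underside. To be left where it is.
- filter_stand: White filtering stand with two plastic funnels over two small beakers, fixed, base 180 by 90 mm, 180 mm high; it stands on the other side of the steriliser from the tray. Origin: centre of its underside.
- conical_flask: Glass conical flask, loose, 82 mm across, 122 mm high. Origin: centre of its underside. To be left alone.
- amber_jar: Amber glass jar with a black cap, loose, 60 mm across, 95 mm high. Origin: centre of its underside. To be left alone.
- wash_bottle: Milky plastic wash bottle with a bent spout, loose, 66 mm across, 185 mm high. Origin: centre of its underside. To be left alone.
- beaker: Glass beaker by the near left side of the steriliser, loose, 69 mm across, 82 mm high. Origin: centre of its underside. To be left alone.
- jug: Plastic measuring jug with a handle, loose, 96 mm across, 125 mm high. Origin: centre of its underside. To be left alone.

How it is judged (in metres and radians):
On the way, in this order (a step that is already met when the one before it is completed fails the run):
1. the weight is lifted clear off the vent pipe in the gripper (z of vent_weight in the frame of vent_top above 0.003 m and contact force between vent_weight and the fingers above 0.5 N and contact force between vent_weight and steriliser below 0.05 N), for 0.2 s.
2. the weight stands upright in the tray, let go (x of vent_weight in the frame of tray between -0.08 and 0.08 m and y of vent_weight in the frame of tray between -0.05 and 0.05 m and z of vent_weight in the frame of tray below 0.008 m and angle between vent_weight's own z axis and vertical below 0.12 rad and contact force between vent_weight and tray above 0.2 N and contact force between vent_weight and the fingers below 0.05 N and linear speed of vent_weight below 0.02 m/s and value of joint test_lever below 0.3 rad), for 0.2 s.
At the end, for the whole second after the job is handed in: The test lever is held still by the fingers within 0.07 rad (4 degrees) of its stop (joint above 1.08 of 1.15 rad, finger force on it above 2 N), and the vent weight stands at rest, upright within 7 degrees, on the floor of the tray (value of joint test_lever above 1.08 rad and velocity of joint test_lever between -0.1 and 0.1 rad/s and contact force between steriliser and the fingers above 2 N and contact force between steriliser and vent_weight below 0.05 N and x of vent_weight in the frame of tray between -0.08 and 0.08 m and y of vent_weight in the frame of tray between -0.05 and 0.05 m and z of vent_weight in the frame of tray below 0.008 m and angle between vent_weight's own z axis and vertical below 0.12 rad and contact force between vent_weight and tray above 0.2 N and linear speed of vent_weight below 0.02 m/s); the arm keeps its last pose, push and grip.
It fails at once if the weight is dropped (falls free faster than 0.6 m/s) (linear speed of vent_weight above 0.6 m/s and contact force between vent_weight and the fingers below 0.02 N).
It fails at once if the tray is pushed more than 50 mm (distance of tray from where it was at the start of the episode above 0.05 m).
It fails at once if a bystander is knocked or shifted by more than 40 mm (distance of any of stopper, conical_flask, amber_jar, wash_bottle, beaker, jug from where it was at the start of the episode above 0.04 m or angle between any of conical_flask, amber_jar, wash_bottle, beaker, jug, stopper's own z axis and vertical above 0.5 rad).
It also fails if it takes over 59 s, if anything falls off the work surface, if the arm or the gripper's body presses on something with over 40 N, if the wrist force passes 120 N, or if a joint passes its speed limit or range.

## Working session

There is one attempt and no reset: what is moved stays moved. The work goes in short steps, Python scripts to look and compute and a shell command to move; the robot and the scene stay as the last step left them, time stands still between calls to the robot, and variables do not carry over. Pictures are saved under pics/ and viewed, at most 10 in all, crops included, and the job is handed in when it is done.

```bash
ls; mkdir -p pics
python3 - <<'E'
from station import readout, optics, env
import cv2,numpy as np
s=readout.state();print({k:np.round(v,3).tolist() for k,v in s.items()})
for n in("top","side"):
    d=optics.read_camera(n);cv2.imwrite(f"pics/{n}0.png",d["image"]);print(n,d["mtx"].tolist(),d["k1"],np.round(d["T"],3).tolist())
E
```

```text
pics
{'t': 0.0, 'qpos': [1.282, 0.333, -0.065, 1.461, 0.022, 1.35, -0.089], 'qd': [-0.001, 0.001, -0.001, -0.001, 0.0, -0.0, -0.0], 'effort': [-0.0, -62.544, 0.049, -39.162, 0.016, 0.01, -0.0], 'tool_pos': [164.063, -602.677, 208.217], 'tcp_rot': [-3.113, -0.416, 0.0], 'contact_force': [-0.746, 0.351, -0.115], 'ft_torque': [-0.044, -0.008, -0.028], 'gripper_force': 0.0, 'width': 85.366}
top [[448.2308514548829, 0.0, 321.6925861197244], [0.0, 448.2308514548829, 206.58474944120707], [0.0, 0.0, 1.0]] -0.05213633711231298 [[-0.005, 0.998, -0.069, 484.17], [-1.0, -0.005, 0.003, 6.411], [0.002, 0.069, 0.998, 1388.564], [0.0, 0.0, 0.0, 1.0]]
side [[374.3062196739082, 0.0, 316.1063757243074], [0.0, 374.3062196739082, 199.90397315636463], [0.0, 0.0, 1.0]] 0.0187842090932735 [[0.941, -0.196, 0.275, 877.76], [0.338, 0.556, -0.759, -769.3], [-0.004, 0.808, 0.59, 780.922], [0.0, 0.0, 0.0, 1.0]]
```

View pics/top0.png

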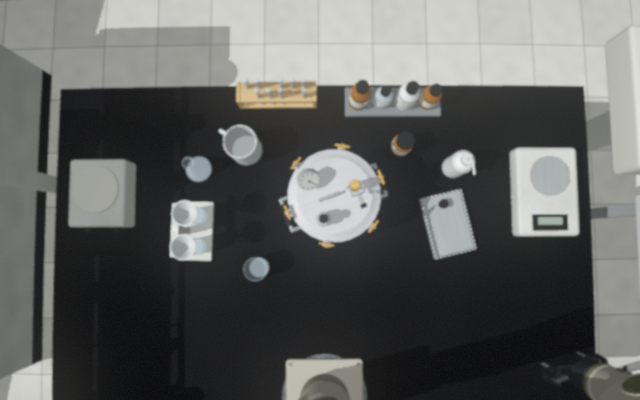

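View pics/side0.png

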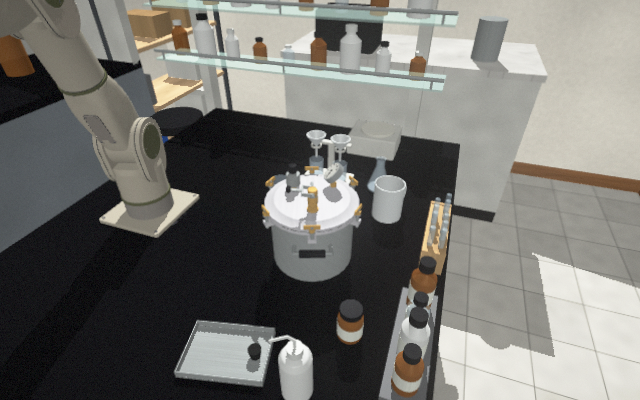

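The top view shows the steriliser centred near (335,195), with the weight's knob near (323,218), the valve near (356,185) and the gauge at (308,180). The tray is near (448,224), with the stopper at (445,203). The side view agrees, with the tray towards the bottom of the picture. Next I'll enlarge both.

Run:
```python
import cv2,numpy as np
a=cv2.imread("pics/top0.png")[130:280,270:490]; b=cv2.imread("pics/side0.png")[155:255,250:380]
a=cv2.resize(a,None,fx=3.6,fy=3.6,interpolation=3)[:540]; cv2.imwrite("pics/topc.png",a)
cv2.imwrite("pics/sidec.png",cv2.resize(b,None,fx=5,fy=5,interpolation=3))
```

```text
(no output)
```

View pics/topc.png

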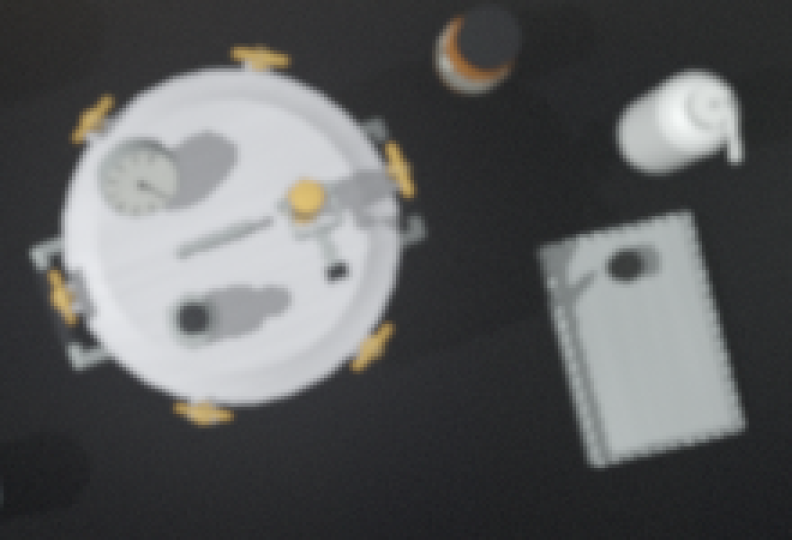

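View pics/sidec.png

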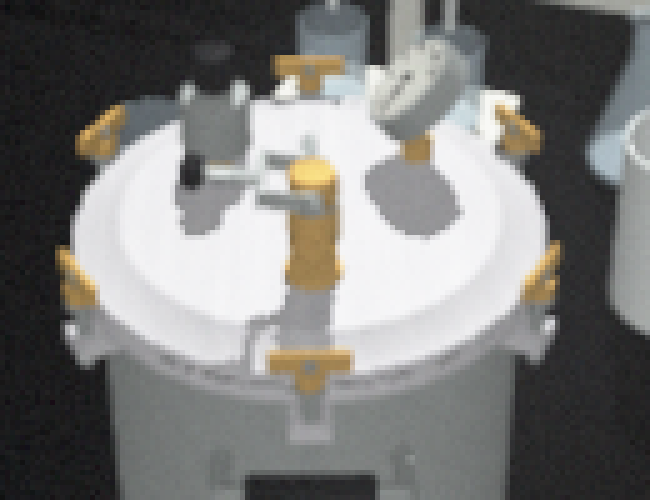

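The enlarged top view shows the knob at crop (194,318), valve cap (307,195), lever grip (336,271), tray corners (541,248), (690,211), (745,430), (593,466) and stopper (626,264). In the side crop the knob is at (212,65), the lever grip at (192,170) and the cap top at (313,170).

```bash
cat > h.py <<'E'
from station import readout, optics, env
import cv2,numpy as np
from scipy.spatial.transform import Rotation as R
def ray(d,uv):
    m=np.array(d["mtx"]); p=np.array([(uv[0]-m[0,2])/m[0,0],(uv[1]-m[1,2])/m[1,1]])
    q=p.copy()
    for _ in range(10): q=p/(1+d["k1"]*(q@q))
    T=np.array(d["T"]); return T[:3,3],T[:3,:3]@np.array([q[0],-q[1],-1])
def plane(d,uv,z):
    o,v=ray(d,uv); return o+v*(z-o[2])/v[2]
def proj(d,P):
    T=np.array(d["T"]);m=np.array(d["mtx"]);c=T[:3,:3].T@(np.array(P)-T[:3,3]);q=np.array([c[0],-c[1]])/-c[2]
    return m[:2,:2]@(q*(1+d["k1"]*(q@q)))+m[:2,2]
def two(d1,a,d2,b):
    o1,v1=ray(d1,a);o2,v2=ray(d2,b)
    s=np.linalg.lstsq(np.c_[v1,-v2],o2-o1,rcond=None)[0];p,q=o1+v1*s[0],o2+v2*s[1]
    return (p+q)/2,np.linalg.norm(p-q)
E
python3 - <<'E'
from h import *
t=optics.read_camera("top");s=optics.read_camera("side")
C=lambda x,y:(270+x/3.6-.4,130+y/3.6-.4); S=lambda x,y:(250+x/5-.4,155+y/5-.4)
pr=lambda n,v:print(n,np.round(v,1))
for n,a,z,b in(("knob",(194,318),275,(212,65)),("cap",(307,193),276,(313,172)),("grip",(336,271),279,(192,170))):
    pr(n,plane(t,C(*a),z)); print(two(t,C(*a),s,S(*b)))
tc=[plane(t,C(*a),20) for a in((541,248),(690,211),(745,430),(593,466))]
for c in tc: pr("tc",c)
pr("tray",np.mean(tc,0)); e=tc[0]+tc[1]-tc[2]-tc[3]; print("len",np.linalg.norm(e)/2,"x yaw",np.degrees(np.arctan2(e[1],e[0])),"w",np.linalg.norm(tc[0]-tc[1]))
pr("stop",plane(t,C(626,264),20))
k=plane(t,C(194,318),275)[:2];v=plane(t,C(307,193),276)[:2];g=plane(t,C(336,271),279)[:2]
w=v-k;print("dist",np.linalg.norm(w),"should",np.hypot(52,105)); y=np.arctan2(w[1],w[0])-np.arctan2(-105,52);print("yaw",np.degrees(y))
gv=v-g;print("lever",np.linalg.norm(gv),np.degrees(np.arctan2(gv[1],gv[0])))
print(R.from_rotvec(readout.state()["tcp_rot"]).as_matrix().round(3))
E
```

```text
knob [533.2  -0.7 275. ]
(array([533.19416606,  -0.80659928, 272.32552453]), np.float64(0.23484819915433208))
cap [619.5 -79.6 276. ]
(array([619.08631829, -79.90228947, 275.43457399]), np.float64(1.148132387765586))
grip [564.9 -98.9 279. ]
(array([564.6823245 , -99.28599413, 276.69265161]), np.float64(0.9667314571591067))
tc [ 602.6 -299.    20. ]
tc [ 633.9 -428.3   20. ]
tc [ 446.4 -470.8   20. ]
tc [ 417.1 -339.7   20. ]
tray [ 525.  -384.5   20. ]
len 191.0880999546154 x yaw 12.582436556977852 w 133.03997278275182
stop [ 588.6 -371.8   20. ]
dist 116.97345407849741 should 117.17081547894082
yaw 21.242387245636337
lever 57.88316956733801 19.398135741131117
[[ 0.965  0.263 -0.   ]
 [ 0.263 -0.965  0.001]
 [ 0.    -0.001 -1.   ]]
```

Every point matches the given sizes: the weight-to-valve distance is 117.0 mm (117.2 expected), lever length 57.9, tray 191 × 133. The steriliser yaw is about 20.4°. I'll rise and yaw the tool to that angle, then travel.

```bash
python3 -m pendant '[[0,0,-5.2,0,0,-40,85],[0,0,0,0,0,-50,85],[0,0,0,0,0,-50,85],[0,0,0,34,-27,0,85],[0,0,0,34,-27,0,85],[0,0,0,34,-27,0,85],[0,0,0,34,-27,0,85],[0,0,0,34,-27,0,85]]' 40; python3 -m pendant '[[0,0,0,34,-27,0,85],[0,0,0,34,-27,0,85],[0,0,0,34,-27,0,85],[0,0,0,34,-27,0,85],[0,0,0,34,-27,0,85],[0,0,0,34,-27,0,85],[0,0,0,34,-27,0,85],[0,0,0,34,-27,0,85]]'
python3 - <<'E'
from h import *
s=readout.state();M=R.from_rotvec(s["tcp_rot"]).as_matrix();print(M.round(3))
print("delta tool to knob above:",M.T@(np.array([533.2,-.7,345])-s["tool_pos"]))
E
```

```text
t: 1.0
tool_pos: [277.0, -415.5, 348.9]
tcp_rot: [3.092, 0.557, -0.0]
contact_force: [0.6, 0.7, -0.1]
width: 84.7
gripper_force: 0.0
t: 1.8
tool_pos: [456.4, -118.2, 349.2]
tcp_rot: [3.091, 0.557, 0.0]
contact_force: [0.8, -0.7, 0.2]
width: 84.9
gripper_force: 0.0
[[ 0.937  0.349  0.   ]
 [ 0.349 -0.937 -0.001]
 [ 0.     0.001 -1.   ]]
delta tool to knob above: [113.00089879 -83.33326862   4.12298592]
```

```bash
python3 -m pendant '[[0,0,0,0,0,0,85],[0,0,0,0,0,0,85]]'
python3 - <<'E'
from h import *
s=readout.state();M=R.from_rotvec(s["tcp_rot"]).as_matrix()
print("delta tool to knob above:",M.T@(np.array([533.2,-.7,345])-s["tool_pos"]))
E
```

```text
t: 2.0
tool_pos: [456.0, -119.1, 348.9]
tcp_rot: [3.091, 0.561, -0.001]
contact_force: [-0.6, -0.2, -0.8]
width: 84.8
gripper_force: 0.0
delta tool to knob above: [113.82402347 -83.76165793   3.82951813]
```

```bash
python3 -m pendant '[[0,0,0,28,-21,0,60],[0,0,0,28,-21,0,60],[0,0,0,28,-21,0,60],[0,0,0,29,-20,0,60],[0,0,0,0,0,4,60],[0,0,0,0,0,0,60]]'
python3 - <<'E'
from h import *
s=readout.state();M=R.from_rotvec(s["tcp_rot"]).as_matrix()
print("delta tool:",M.T@(np.array([533.2,-.7,345])-s["tool_pos"]))
d=optics.read_camera("wrist");cv2.imwrite("pics/w1.png",d["image"])
print("expect knob px",proj(d,[533.2,-.7,281]),"grip",proj(d,[565,-99,277]),"tcp",proj(d,s["tool_pos"]))
E
```

```text
t: 2.6
tool_pos: [532.6, -3.6, 344.1]
tcp_rot: [-3.092, -0.556, 0.003]
contact_force: [0.2, 0.5, 0.1]
width: 59.6
gripper_force: 0.0
delta tool: [ 1.60417863 -2.50596447 -0.89101469]
expect knob px [314.67330509 203.19378677] grip [450.87326238 206.97013116] tcp [317.56095385 243.66408214]
```

View pics/w1.png

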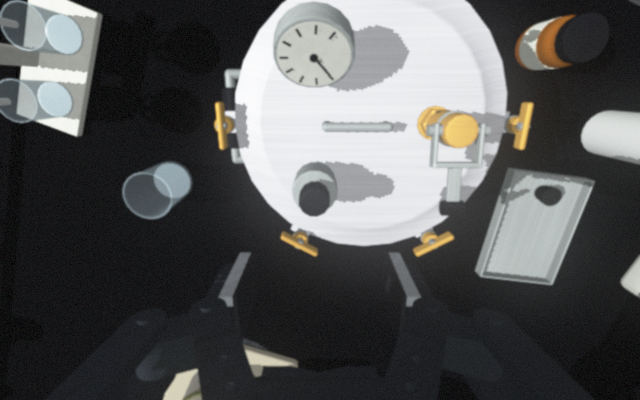

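The wrist view shows the knob at about (314,199) and the lever grip at (451,208), both within a few pixels of predictions. I'll correct slightly and go down.

```bash
python3 -m pendant '[[0,0,0,2,-2,20,55],[0,0,0,0,0,25,55],[0,0,0,0,0,25,55],[0,0,0,0,0,12,55],[0,0,0,0,0,8,55],[0,0,0,0,0,3,55],[0,0,0,0,0,0,55],[0,0,0,0,0,0,55]]'; python3 -m pendant '[[0,0,0,0,0,0,12],[0,0,0,0,0,0,12],[0,0,0,0,0,0,12],[0,0,0,0,0,0,12],[0,0,0,0,0,0,12],[0,0,0,0,0,0,12],[0,0,0,0,0,0,12],[0,0,0,0,0,0,12]]' 40
```

```text
t: 3.45
tool_pos: [534.4, -0.1, 252.9]
tcp_rot: [3.091, 0.557, 0.002]
contact_force: [-0.2, 0.9, 0.6]
width: 55.0
gripper_force: 0.0
t: 4.25
tool_pos: [534.3, 0.1, 252.5]
tcp_rot: [3.092, 0.557, 0.001]
contact_force: [-0.3, 0.7, 4.7]
width: 21.2
gripper_force: 39.1
```

It's holding, but 21.2 mm across a 24 mm knob with a little upward push suggests the grip is slightly above the knob's equator. I'll regrip a little lower.

```bash
python3 -m pendant '[[0,0,0,0,0,0,48],[0,0,0,0,0,0,48],[0,0,0,0,0,0,48],[0,0,0,0,0,2,48],[0,0,0,0,0,2,48],[0,0,0,0,0,0,48]]'; python3 -m pendant '[[0,0,0,0,0,0,12],[0,0,0,0,0,0,12],[0,0,0,0,0,0,12],[0,0,0,0,0,0,12],[0,0,0,0,0,0,12],[0,0,0,0,0,0,12],[0,0,0,0,0,0,12],[0,0,0,0,0,0,12]]' 40
```

```text
t: 4.85
tool_pos: [533.8, -0.1, 247.5]
tcp_rot: [-3.092, -0.557, 0.001]
contact_force: [-0.1, -0.3, 0.2]
width: 47.9
gripper_force: 0.0
t: 5.65
tool_pos: [534.1, 0.0, 248.1]
tcp_rot: [3.092, 0.557, 0.0]
contact_force: [0.4, -0.2, 2.8]
width: 21.8
gripper_force: 39.1
```

```bash
python3 -m pendant '[[0,0,0,0,0,-3,12],[0,0,0,0,0,-6,12],[0,0,0,0,0,-8,12],[0,0,0,0,0,-10,12],[0,0,0,0,0,-10,12],[0,0,0,0,0,-13,12],[0,0,0,0,0,0,12],[0,0,0,0,0,0,12]]'
python3 - <<'E'
from h import *
a=optics.read_camera("side")["image"][130:250,240:400];cv2.imwrite("pics/s2.png",cv2.resize(a,None,fx=4,fy=4,interpolation=3))
E
```

```text
t: 6.45
tool_pos: [534.1, -0.1, 298.3]
tcp_rot: [3.092, 0.557, 0.001]
contact_force: [0.6, 0.5, -1.9]
width: 21.8
gripper_force: 39.1
```

View pics/s2.png

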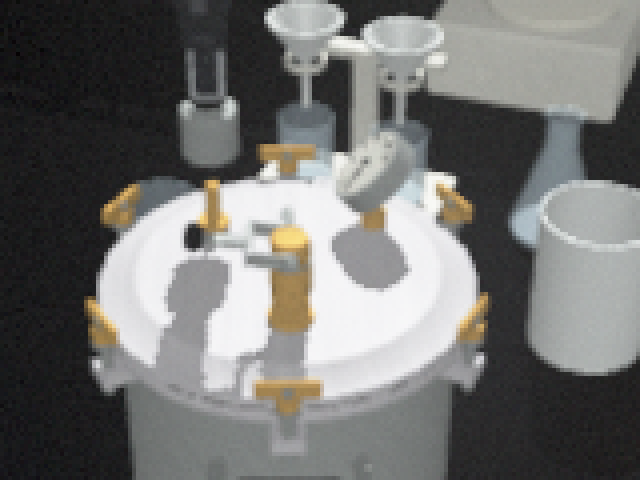

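The weight is off the pipe and hangs upright (at about (210,130) in the crop), with the vent pipe bare at (212,205). I'll raise it further and carry it over the tray.

```bash
python3 -m pendant '[[0,0,0,0,0,-20,12],[0,0,0,0,0,-20,12],[0,0,0,-5,11,0,12],[0,0,0,-9,20,0,12],[0,0,0,-12,27,0,12],[0,0,0,-12,27,0,12],[0,0,0,-12,27,0,12],[0,0,0,-12,27,0,12]]'; python3 -m pendant '[[0,0,0,-12,27,0,12],[0,0,0,-12,27,0,12],[0,0,0,-12,27,0,12],[0,0,0,-12,27,0,12],[0,0,0,-12,27,0,12],[0,0,0,-12,27,0,12],[0,0,0,-10,20,0,12],[0,0,0,-6,10,0,12]]';python3 -m pendant '[[0,0,0,0,0,0,12],[0,0,0,0,0,0,12]]'
python3 - <<'E'
from h import *
s=readout.state();M=R.from_rotvec(s["tcp_rot"]).as_matrix()
print("delta tool:",M.T@(np.array([505.5,-389,330])-s["tool_pos"]))
E
```

```text
t: 7.3
tool_pos: [523.5, -154.1, 336.6]
tcp_rot: [-3.092, -0.556, 0.002]
contact_force: [1.1, 0.0, -0.9]
width: 21.9
gripper_force: 39.3
t: 8.1
tool_pos: [507.4, -365.5, 336.0]
tcp_rot: [-3.092, -0.552, 0.004]
contact_force: [0.6, 0.7, -2.3]
width: 22.1
gripper_force: 39.3
t: 8.3
tool_pos: [509.1, -361.5, 337.6]
tcp_rot: [-3.091, -0.558, 0.0]
contact_force: [-0.1, 0.9, -1.1]
width: 21.5
gripper_force: 39.3
delta tool: [-13.01606188  24.45809316   7.58589234]
```

```bash
python3 -m pendant '[[0,0,0,-13,24,20,12],[0,0,0,0,0,40,12],[0,0,0,0,0,45,12],[0,0,0,0,0,45,12],[0,0,0,0,0,45,12],[0,0,0,0,0,40,12],[0,0,0,0,0,25,12],[0,0,0,0,0,10,12]]';python3 -m pendant '[[0,0,0,0,0,15,12],[0,0,0,0,0,5,12],[0,0,0,0,0,0,12],[0,0,0,0,0,0,12]]'
```

```text
t: 9.1
tool_pos: [504.4, -387.1, 65.4]
tcp_rot: [-3.088, -0.56, 0.003]
contact_force: [0.2, 0.4, -1.2]
width: 21.7
gripper_force: 39.4
t: 9.5
tool_pos: [505.8, -390.0, 49.2]
tcp_rot: [3.091, 0.557, 0.002]
contact_force: [-0.1, -0.2, -2.0]
width: 21.9
gripper_force: 39.4
```

```bash
python3 -m pendant '[[0,0,0,0,0,8,12],[0,0,0,0,0,6,12],[0,0,0,0,0,2,12],[0,0,0,0,0,0,12]]';python3 -m pendant '[[0,0,0,0,0,1,12],[0,0,0,0,0,1,12],[0,0,0,0,0,0,12]]'
```

```text
t: 9.9
tool_pos: [504.9, -389.5, 31.5]
tcp_rot: [-3.091, -0.557, 0.001]
contact_force: [-0.4, -0.2, -0.6]
width: 21.6
gripper_force: 39.4
t: 10.2
tool_pos: [505.7, -389.6, 30.8]
tcp_rot: [3.091, 0.557, 0.001]
contact_force: [-0.6, 0.9, 3.4]
width: 22.3
gripper_force: 39.9
```

There is 3.4 N at the expected height, so the weight is on the tray floor. I'll let go, rise and look.

```bash
python3 -m pendant '[[0,0,0,0,0,0,30],[0,0,0,0,0,0,50],[0,0,0,0,0,0,50],[0,0,0,0,0,0,50],[0,0,0,0,0,0,50]]';python3 -m pendant '[[0,0,0,0,0,-10,50],[0,0,0,0,0,-20,50],[0,0,0,0,0,-50,50],[0,0,0,0,0,-50,50],[0,0,0,0,0,-50,50],[0,0,0,0,0,-50,50],[0,0,0,0,0,-50,50],[0,0,0,0,0,-40,50]]'
python3 - <<'E'
from h import *
a=optics.read_camera("wrist")["image"];cv2.imwrite("pics/w3.png",a)
s=readout.state();M=R.from_rotvec(s["tcp_rot"]).as_matrix();print(s["tool_pos"])
u=np.array([-.937,-.349,0]);S=np.array([619.5,-79.8,268])
for th in(8,20,35,50,65,74):
    r=np.radians(th);print(th,S+58*(np.cos(r)*u+np.sin(r)*np.array([0,0,1])))
print("delta to above grip",M.T@(np.array([565,-99,340])-s["tool_pos"]))
E
```

```text
t: 10.7
tool_pos: [505.1, -389.7, 30.0]
tcp_rot: [3.092, 0.557, -0.0]
contact_force: [0.5, -0.5, 0.8]
width: 49.8
gripper_force: 0.0
t: 11.5
tool_pos: [505.1, -389.3, 354.5]
tcp_rot: [3.089, 0.557, 0.004]
contact_force: [0.5, -0.3, 0.4]
width: 50.2
gripper_force: 0.0
[ 506.15897727 -389.87949388  360.91583267]
8 [565.68289154 -99.84500625 276.07203986]
20 [568.43146483 -98.82125803 287.83716831]
35 [574.982363   -96.38127568 301.26743331]
50 [584.56706456 -92.8113068  312.4305777 ]
65 [596.53238795 -88.35463885 320.56585165]
74 [604.52021226 -85.37945136 323.75317836]
delta to above grip [ 156.48582087 -252.26710587   19.59880434]
```

View pics/w3.png

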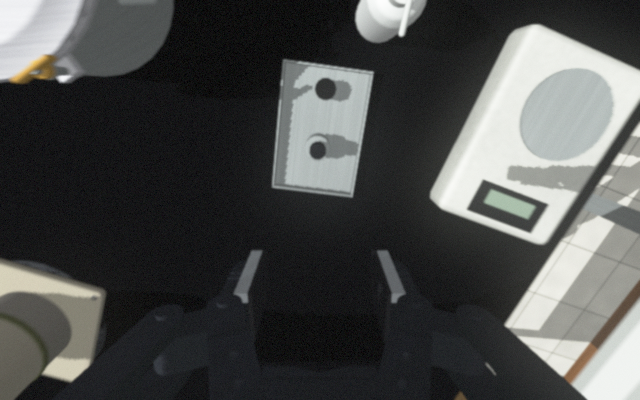

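The weight stands upright in the tray at about (318,148), well clear of the stopper at (326,88). Now on to the lever grip.

```bash
python3 -m pendant '[[0,0,0,15,-24,0,50],[0,0,0,20,-32,0,50],[0,0,0,22,-36,0,50],[0,0,0,22,-36,0,50],[0,0,0,22,-36,0,50],[0,0,0,22,-36,0,50],[0,0,0,20,-32,0,50],[0,0,0,13,-20,0,50]]';python3 -m pendant '[[0,0,0,0,0,10,50],[0,0,0,0,0,10,50],[0,0,0,0,0,0,50]]'
python3 - <<'E'
from h import *
d=optics.read_camera("wrist");a=d["image"]
s=readout.state();M=R.from_rotvec(s["tcp_rot"]).as_matrix();print("pred px grip",proj(d,[565,-99,278]))
print("delta to TCP 260",M.T@(np.array([565.3,-99.4,260])-s["tool_pos"]))
# dark blob on the bright lid near prediction
p=proj(d,[565,-99,278]).astype(int);x0,y0=p-40;g=cv2.cvtColor(a[y0:y0+80,x0:x0+80],6)
n,l,st,c=cv2.connectedComponentsWithStats((g<60).astype(np.uint8))
for i in range(1,n): print(st[i],c[i]+[x0,y0],plane(d,c[i]+[x0,y0],279))
E
```

```text
t: 12.35
tool_pos: [563.4, -95.2, 351.1]
tcp_rot: [3.091, 0.563, 0.002]
contact_force: [0.4, 0.0, 1.0]
width: 49.8
gripper_force: 0.0
t: 12.65
tool_pos: [562.5, -100.5, 328.4]
tcp_rot: [-3.092, -0.554, 0.004]
contact_force: [0.3, -0.6, 0.3]
width: 50.1
gripper_force: 0.0
pred px grip [317.21708652 207.45539868]
delta to TCP 260 [ 2.98553894 -0.22260399 69.19795848]
[ 61  45  19  35 330] [350.62727273 230.31818182] [ 557.25524257 -127.41803117  279.        ]
[ 18  72  26   8 113] [310.42477876 243.45132743] [ 537.38457779 -103.89195221  279.        ]
[16 79  1  1  1] [293. 246.] [531.01621434 -92.6538177  279.        ]
```

Run:
```python
from h import *
a=optics.read_camera("wrist")["image"][100:300,200:440];cv2.imwrite("pics/w4.png",cv2.resize(a,None,fx=3,fy=3))
```

```text
(no output)
```

View pics/w4.png

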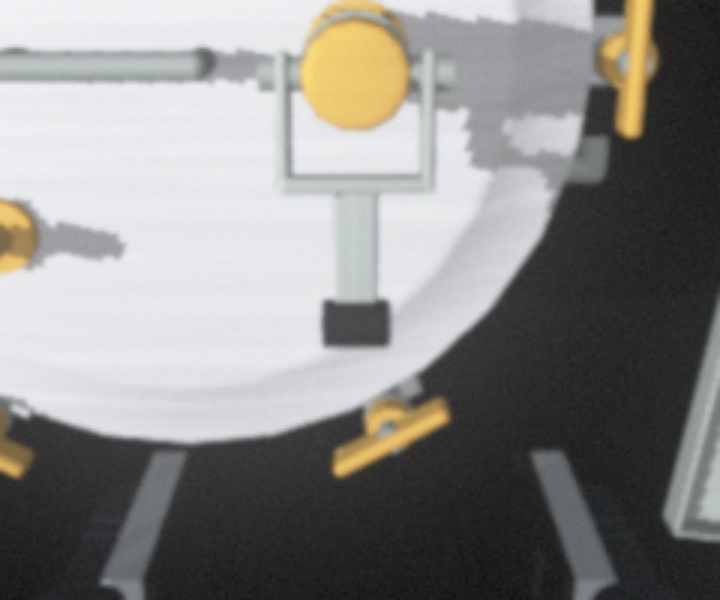

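The lever grip is at crop (356,323), i.e. (318.7,207.7), against a prediction of (317.2,207.5), and it is centred between the fingers. I'll go down and pinch it.

```bash
python3 -m pendant '[[0,0,0,3,0,20,50],[0,0,0,0,0,25,50],[0,0,0,0,0,15,50],[0,0,0,0,0,9,50],[0,0,0,0,0,0,50],[0,0,0,0,0,0,50]]'; python3 -m pendant '[[0,0,0,0,0,0,30],[0,0,0,0,0,0,8],[0,0,0,0,0,0,8],[0,0,0,0,0,0,8],[0,0,0,0,0,0,8],[0,0,0,0,0,0,8],[0,0,0,0,0,0,8]]' 60
```

```text
t: 13.35
tool_pos: [566.5, -98.2, 261.9]
tcp_rot: [3.092, 0.557, 0.001]
contact_force: [-0.1, 0.7, 0.1]
width: 50.0
gripper_force: 0.0
t: 14.05
tool_pos: [566.2, -98.0, 261.0]
tcp_rot: [3.092, 0.557, 0.0]
contact_force: [-0.6, -0.1, 0.7]
width: 8.0
gripper_force: 0.0
```

The fingers closed to 8 mm with no force, so they missed. I'll look before doing anything else.

Run:
```python
from h import *
a=optics.read_camera("wrist")["image"][100:350,200:440];b=optics.read_camera("side")["image"][150:230,250:350]
a=cv2.resize(a,(480,500));b=cv2.resize(b,(320,256))
c=np.zeros((500,800,3),np.uint8);c[:,:480]=a;c[:256,480:]=b;cv2.imwrite("pics/w5.png",c)
```

```text
(no output)
```

View pics/w5.png

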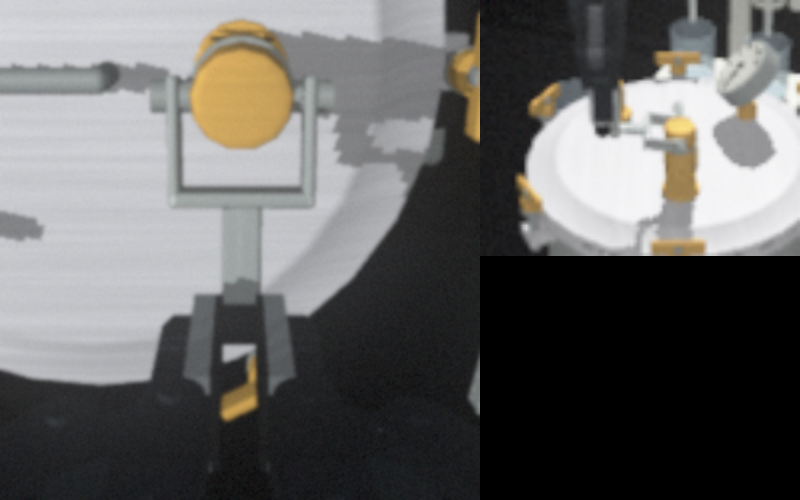

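The picture shows the black grip lying between the pads (crop (240,325)), apparently filling the gap, which doesn't fit an 8 mm reading. I'll check the reading again and squeeze once more.

```bash
python3 -c "
from h import *
s=readout.state();print(s['t'],s['width'],s['gripper_force'],s['tool_pos'])"; python3 -m pendant '[[0,0,0,0,0,0,0],[0,0,0,0,0,0,0],[0,0,0,0,0,0,0],[0,0,0,0,0,0,0]]' 60
```

```text
14.15 8.098432685128179 0.0 [566.1718515  -97.97720563 261.00124825]
t: 14.55
tool_pos: [566.2, -98.0, 261.0]
tcp_rot: [3.092, 0.557, -0.0]
contact_force: [0.9, -0.4, 0.2]
width: -0.1
gripper_force: 0.0
```

Run:
```python
from h import *
d=optics.read_camera("wrist");s=readout.state();M=R.from_rotvec(s["tcp_rot"]).as_matrix();T=np.array(d["T"]);p=np.array(s["tool_pos"])
print("cam in tool",M.T@(T[:3,3]-p),"f",d["mtx"][0][0])
C=lambda P:np.round((proj(d,P)-[200,100])*2,1)
for y in(-8,-4,4,8):
  print(y,"tip",C(p+M@[0,y,0]),"grasp",C(p+M@[0,y,-19]),"grip front top",C(np.array([565.3,-99.4,282])+M@[0,y,0]))
cv2.imwrite("pics/w6.png",cv2.resize(d["image"][180:320,240:400],None,fx=4,fy=4)); 
b=optics.read_camera("side");print("side grip",proj(b,[565.3,-99.4,276]),"tcp",proj(b,p))
```

```text
cam in tool [  82.32054844    1.04751988 -164.56866988] f 325.2079523503547
-8 tip [206.5 287.3] grasp [203.  321.3] grip front top [206.8 330. ]
-4 tip [220.8 287.3] grasp [218.8 321.3] grip front top [222.8 330. ]
4 tip [249.3 287.3] grasp [250.5 321.3] grip front top [254.7 330. ]
8 tip [263.6 287.3] grasp [266.3 321.3] grip front top [270.7 330. ]
side grip [288.43633675 188.89693746] tcp [289.29550899 193.78901219]
```

View pics/w6.png

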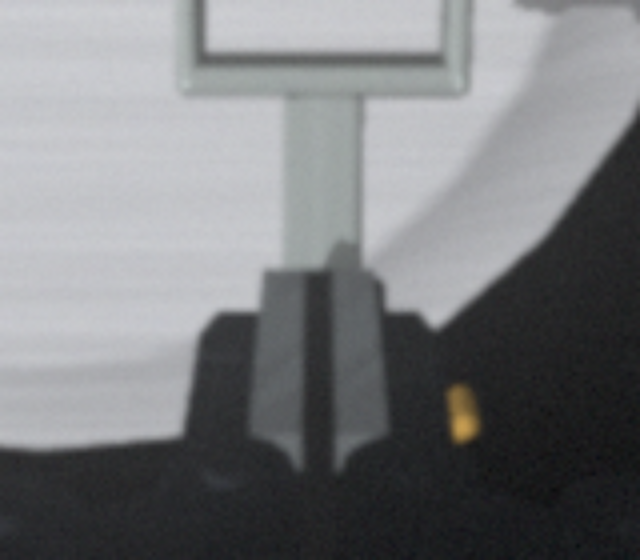

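The fingers closed to 0 with nothing between the pads. In the wrist picture the finger ends show at row ~247.5 (full frame), with the lever grip hidden behind them. I'll compute what height that row means for the pads' front edge.

Run:
```python
from h import *
d=optics.read_camera("wrist");s=readout.state();M=R.from_rotvec(s["tcp_rot"]).as_matrix();p=np.array(s["tool_pos"])
for x in(-11,0,11):
  print(x,[(z,*np.round(proj(d,p+M@[x,-4,-z]),1)) for z in(0,10,19,30,40)])
G=np.array([565.3,-99.4,276]);print("grip in tool",M.T@(G-p))
```

```text
-11 [(0, np.float64(310.6), np.float64(261.1)), (10, np.float64(310.1), np.float64(270.3)), (19, np.float64(309.6), np.float64(279.6)), (30, np.float64(309.0), np.float64(292.2)), (40, np.float64(308.3), np.float64(305.3))]
0 [(0, np.float64(310.4), np.float64(243.7)), (10, np.float64(309.9), np.float64(252.2)), (19, np.float64(309.4), np.float64(260.7)), (30, np.float64(308.7), np.float64(272.3)), (40, np.float64(308.0), np.float64(284.4))]
11 [(0, np.float64(310.2), np.float64(225.6)), (10, np.float64(309.7), np.float64(233.3)), (19, np.float64(309.2), np.float64(240.9)), (30, np.float64(308.5), np.float64(251.5)), (40, np.float64(307.7), np.float64(262.5))]
grip in tool [ -1.31574899   1.03448893 -14.97884955]
```

The gap between the pads widens in the image as if the finger ends were ~20–26 mm above the stated TCP. They also shut freely over the grip and stem, so they are just above it. I'll open, go 18 mm lower with force checks (still above lid and nuts at 227) and close again.

```bash
python3 -m pendant '[[0,0,0,0,0,0,40],[0,0,0,0,0,0,40],[0,0,0,0,0,0,40],[0,0,0,0,0,0,40],[0,0,0,0,0,0,40]]'; python3 -m pendant '[[0,0,0,-1,1,6,40],[0,0,0,0,0,6,40],[0,0,0,0,0,6,40],[0,0,0,0,0,0,40],[0,0,0,0,0,0,40]]'; python3 -m pendant '[[0,0,0,0,0,0,10],[0,0,0,0,0,0,10],[0,0,0,0,0,0,10],[0,0,0,0,0,0,10],[0,0,0,0,0,0,10],[0,0,0,0,0,0,10]]' 60
```

```text
t: 15.2
tool_pos: [566.2, -98.0, 261.0]
tcp_rot: [3.092, 0.557, 0.0]
contact_force: [0.2, -0.7, 0.0]
width: 40.3
gripper_force: 0.0
t: 15.7
tool_pos: [565.5, -99.2, 242.8]
tcp_rot: [-3.092, -0.557, 0.001]
contact_force: [-0.1, -0.1, 0.3]
width: 40.0
gripper_force: 0.0
t: 16.3
tool_pos: [565.6, -99.0, 243.4]
tcp_rot: [3.092, 0.557, 0.0]
contact_force: [-2.9, 2.4, 6.3]
width: 13.7
gripper_force: 58.8
```

It now has hold of the grip: 13.7 mm, the same ~2 mm under-reading as on the knob, at 59 N. I'll lift along the arc.

```bash
python3 -m pendant '[[0,0,0,1,0,-4,10],[0,0,0,1,0,-4,10],[0,0,0,3,0,-8,10],[0,0,0,4,0,-7,10],[0,0,0,0,0,0,10]]'; python3 -m pendant '[[0,0,0,5,0,-6,10],[0,0,0,5,0,-6,10],[0,0,0,6,0,-5,10],[0,0,0,0,0,0,10]]'
```

```text
t: 16.8
tool_pos: [574.5, -95.6, 266.4]
tcp_rot: [-3.091, -0.558, -0.0]
contact_force: [0.2, 2.8, -11.4]
width: 13.8
gripper_force: 58.9
t: 17.2
tool_pos: [589.6, -90.1, 283.2]
tcp_rot: [-3.091, -0.558, 0.0]
contact_force: [-3.2, 4.1, -14.6]
width: 13.4
gripper_force: 58.7
```

```bash
python3 -m pendant '[[0,0,0,5,0,-3,10],[0,0,0,5,0,-3,10],[0,0,0,0,0,0,10]]'; python3 -m pendant '[[0,0,0,3,0,-1,10],[0,0,0,2,0,-1,10],[0,0,0,1,0,0,10],[0,0,0,0,0,0,10],[0,0,0,0,0,0,10]]'
```

```text
t: 17.5
tool_pos: [598.3, -86.9, 288.6]
tcp_rot: [-3.091, -0.558, 0.002]
contact_force: [-4.5, 3.6, -14.4]
width: 12.9
gripper_force: 58.5
t: 18.0
tool_pos: [603.4, -84.9, 290.7]
tcp_rot: [-3.091, -0.558, 0.002]
contact_force: [-6.3, 2.3, -13.4]
width: 12.8
gripper_force: 58.5
```

```bash
python3 -m pendant '[[0,0,0,1.5,0,0,10],[0,0,0,0,0,0,10],[0,0,0,0,0,0,10]]'; python3 -m pendant '[[0,0,0,1.5,0,0,10],[0,0,0,0,0,0,10],[0,0,0,0,0,0,10]]'
python3 - <<'E'
from h import *
# measure lever angle from side view: black grip not visible in fingers; report predicted pixels and pose
s=readout.state();p=np.array(s["tool_pos"]);print(p,s["contact_force"])
for n in("side","wrist"):
    d=optics.read_camera(n);print(n,[np.round(proj(d,np.array([619.5,-79.8,268])+r*(np.cos(t)*np.array([-.937,-.349,0])+[0,0,np.sin(t)])),1).tolist() for t in np.radians([60,74]) for r in (20,40,58)])
    a=d["image"]
    if n=="side": cv2.imwrite("pics/s7.png",a)
E
```

```text
t: 18.3
tool_pos: [604.6, -84.5, 291.2]
tcp_rot: [3.092, 0.557, -0.002]
contact_force: [-8.6, 2.0, -10.4]
width: 12.7
gripper_force: 58.8
t: 18.6
tool_pos: [605.8, -84.1, 291.6]
tcp_rot: [3.091, 0.557, -0.002]
contact_force: [-9.4, 2.4, -7.3]
width: 12.6
gripper_force: 59.0
[605.84867165 -84.10724554 291.63470747] [-9.40000283  2.4163608  -7.32806737]
side [[308.4, 185.6], [304.0, 179.5], [299.9, 173.9], [310.2, 184.9], [307.8, 178.1], [305.5, 171.8]]
wrist [[318.9, 231.9], [318.8, 262.6], [318.8, 294.5], [318.9, 226.1], [318.8, 251.0], [318.8, 278.0]]
```

The pose matches the stop (43 mm forward and 48 mm up, against 41 and 48 expected). I'll check the lever angle from the fork's crossbar in the wrist image.

```bash
python3 -m pendant '[[0,0,0,1.5,0,0,10],[0,0,0,0,0,0,10],[0,0,0,0,0,0,10]]'
python3 - <<'E'
from h import *
d=optics.read_camera("wrist");a=d["image"].astype(int)
S=np.array([619.5,-79.8,268]);yv=np.array([-.349,.937,0])
def P(r,t,y):return proj(d,S+y*yv+r*(np.cos(t)*np.array([-.937,-.349,0])+[0,0,np.sin(t)]))
for t in(50,60,68,74,78):print(t,[np.round(P(r,np.radians(t),12),1).tolist() for r in(25,30)],np.round(P(27,np.radians(t),-12),1))
for t in (74,):
  for y in(12,-12):
    c=int(round(P(27,np.radians(t),y)[0]));print("col",c)
    for r in range(205,262,2):print(r,a[r,c-1:c+2].mean(0).round().astype(int).tolist(),end=" ")
    print()
E
```

```text
t: 19.0
tool_pos: [607.1, -83.7, 292.1]
tcp_rot: [3.091, 0.557, -0.002]
contact_force: [-12.4, 2.1, -4.8]
width: 12.8
gripper_force: 59.2
50 [[298.1, 244.7], [297.8, 252.9]] [339.7 247.9]
60 [[297.6, 241.1], [297.3, 248.6]] [340.1 244. ]
68 [[297.4, 237.2], [296.9, 244.0]] [340.4 239.9]
74 [[297.2, 233.8], [296.6, 239.9]] [340.6 236.2]
78 [[297.0, 231.3], [296.5, 236.9]] [340.8 233.5]
col 297
205 [143, 144, 140] 207 [150, 155, 154] 209 [123, 133, 136] 211 [111, 118, 120] 213 [104, 110, 111] 215 [161, 161, 161] 217 [215, 210, 210] 219 [213, 210, 209] 221 [210, 207, 206] 223 [216, 212, 211] 225 [217, 213, 211] 227 [217, 213, 212] 229 [211, 208, 206] 231 [178, 175, 174] 233 [133, 134, 130] 235 [150, 151, 146] 237 [164, 165, 160] 239 [155, 157, 151] 241 [157, 159, 153] 243 [159, 161, 154] 245 [155, 156, 151] 247 [123, 122, 119] 249 [109, 107, 106] 251 [111, 108, 105] 253 [108, 105, 103] 255 [106, 103, 101] 257 [109, 107, 104] 259 [110, 108, 106] 261 [110, 107, 104] 
col 341
205 [111, 113, 109] 207 [137, 139, 134] 209 [164, 165, 159] 211 [158, 159, 156] 213 [120, 122, 120] 215 [159, 158, 157] 217 [208, 204, 203] 219 [209, 206, 204] 221 [210, 207, 206] 223 [210, 207, 207] 225 [209, 207, 205] 227 [212, 208, 206] 229 [207, 205, 203] 231 [180, 180, 178] 233 [110, 110, 108] 235 [107, 109, 106] 237 [110, 111, 108] 239 [102, 104, 102] 241 [104, 106, 103] 243 [103, 105, 102] 245 [103, 105, 101] 247 [100, 100, 97] 249 [100, 99, 96] 251 [106, 104, 102] 253 [107, 102, 101] 255 [107, 103, 103] 257 [106, 103, 100] 259 [105, 102, 99] 261 [101, 99, 97]
```

The crossbar edge is consistent with about 70–74°. The tool's travel puts the grip at 77° on the arc, just past the nominal stop, and the force is now climbing. One more small push to confirm the stop.

```bash
python3 -m pendant '[[0,0,0,1.5,0,0,10],[0,0,0,0,0,0,10],[0,0,0,0,0,0,10]]'; python3 -m pendant '[[0,0,0,1.5,0,0,10],[0,0,0,0,0,0,10],[0,0,0,0,0,0,10],[0,0,0,0,0,0,10]]'
```

```text
t: 19.35
tool_pos: [608.9, -83.2, 292.1]
tcp_rot: [3.091, 0.555, -0.001]
contact_force: [-10.1, 2.3, -5.4]
width: 12.2
gripper_force: 58.4
t: 19.75
tool_pos: [610.3, -82.7, 292.5]
tcp_rot: [3.091, 0.555, -0.0]
contact_force: [-9.2, 2.2, -2.7]
width: 12.0
gripper_force: 58.5
```

The force isn't rising any more, so the pads may be sliding on the grip. I'll measure the crossbar edge against the brass cap to get the real lever angle.

Run:
```python
from h import *
d=optics.read_camera("wrist");a=d["image"];S=np.array([619.5,-79.8,268]);xv=np.array([.937,.349,0]);yv=np.array([-.349,.937,0])
def P(r,t,y,h=0):
    t=np.radians(t);return proj(d,S+y*yv+r*(-np.cos(t)*xv+[0,0,np.sin(t)])+h*(np.sin(t)*xv+[0,0,np.cos(t)]))
hs=cv2.cvtColor(a,cv2.COLOR_BGR2HSV);m=cv2.inRange(hs,(10,110,120),(35,255,255))
n,l,st,c=cv2.connectedComponentsWithStats(m)
for i in range(1,n):
    if st[i,4]>150: print(st[i],c[i].round(1))
print("pred cap top centre",proj(d,S+[0,0,8]),"back/front",proj(d,S+[0,0,8]+12.5*xv),proj(d,S+[0,0,8]-12.5*xv),"sides",proj(d,S+[0,0,8]+12.5*yv))
for t in(50,60,66,70,74,78):print(t,P(23.2,t,12,0)[1].round(1),P(23.2,t,12,2)[1].round(1),P(58,t,0)[1].round(1))
g=cv2.cvtColor(a,6)
print("cols");cc=list(range(272,368,4));print(cc)
for r in range(196,300,3): print(r,*(f"{g[r,k]:3d}" for k in cc))
```

```text
[105   7  50  39 496] [129.8  25.7]
[307   7  55  40 761] [333.4  27.5]
[470  52  33  49 531] [481.3  74.3]
[406 167  20  52 453] [417.4 188.5]
[ 61 170  18  50 295] [ 69.4 194. ]
[301 172  36  23 344] [314.6 180.5]
[ 299  194   39   40 1133] [317.7 214.6]
[178 239  25  23 320] [190.8 248.2]
[311 307  23  25 286] [321.9 319.9]
[157 309  27  15 151] [169.3 316.3]
pred cap top centre [318.40963889 216.64680817] back/front [318.3633297  196.83897184] [318.4540947  235.65757371] sides [297.53414062 216.67572013]
50 246.6 245.3 307.8
60 243.3 241.3 301.4
66 240.7 238.4 295.5
70 238.8 236.3 290.8
74 236.7 234.0 285.4
78 234.5 231.6 279.4
cols
[272, 276, 280, 284, 288, 292, 296, 300, 304, 308, 312, 316, 320, 324, 328, 332, 336, 340, 344, 348, 352, 356, 360, 364]
196 145 144 152 145 214 214 215 184 163 131 122 113 104 103 100 110 109 139 140 137 137 134 137 136
199 211 196 212 208 216 215 193 137 143 133 131 140 134 109  98 101 105 118 138 141 136 139 137 139
202 216 210 214 211 212 195 211 165 140 166 183 180 180 173 141  97 106 134 128 138 137 137 138 137
205 215 211 211 208 205 127 204 13
[... 2465 characters left out ...]

280 116  53  55  54  98  99 101  62  44 135  89  87  92  88 117  82  39  92  94  95  62  38  42  42
283  78  53  52  53  97 100 100  60  48  42  43  41  40  34  43  37  39  83  93  92  80  40  39  37
286  58  56  52  49 101 102  95  54  39  45  43  44  41  40  37  40  38  78  92  94  81  40  35  39
289  53  52  50  51  73 107 114  52  41  44  39  44  40  38  37  35  40  91 112  94  46  39  36  41
292  51  49  49  49  53  54 113  53  42  40  40  42  36  40  37  30  39  96  87  37  36  39  37  38
295  54  55  48  52  48  44  83  59  46  43  42  39  45  40  39  34  42  97  43  43  34  36  36  35
298  52  60  53  50  48  44  48  46  43  41  43  35  40  41  39  32  34  41  37  38  38  42  36  37
```

The stem and grip junction is visible at row 281, which puts the lever at roughly 66–72°: uncertain, with some sliding in the pads. I'll tighten to 110 N and push again, where a firm stop must show as steeply rising force.

```bash
python3 -m pendant '[[0,0,0,0,0,0,5],[0,0,0,0,0,0,5],[0,0,0,0,0,0,5]]' 110; python3 -m pendant '[[0,0,0,2,0,0,5],[0,0,0,0,0,0,5],[0,0,0,0,0,0,5]]'; python3 -m pendant '[[0,0,0,2,0,0,5],[0,0,0,0,0,0,5],[0,0,0,0,0,0,5]]'
cat > ang.py <<'E'
from h import *
d=optics.read_camera("wrist");g=cv2.cvtColor(d["image"],6).astype(int);S=np.array([619.5,-79.8,268]);xv=np.array([.937,.349,0])
def P(r,t,h=0):
    t=np.radians(t);return proj(d,S+r*(-np.cos(t)*xv+[0,0,np.sin(t)])+h*(np.sin(t)*xv+[0,0,np.cos(t)]))[1].round(1)
p=g[:,314:323].mean(1);q=g[:,294:300].mean(1)
print("stem/grip row",[r for r in range(255,330) if p[r]>70>=p[r+1]][:2],"bar top",[r for r in range(225,262) if q[r]>175>=q[r+1]][:2],"bar front",[r for r in range(232,275) if p[r]>145>=p[r+1]][:3])
print("strip end rows",[r for r in range(240,330) if q[r]>75>=q[r+1]])
for t in(60,66,70,74):print(t,"j52",P(52,t),"bar",P(23.2,t),P(27.6,t),"G",P(58,t))
E
python3 ang.py
```

```text
t: 20.1
tool_pos: [610.3, -82.8, 292.6]
tcp_rot: [3.091, 0.555, -0.0]
contact_force: [-10.4, 3.5, -1.3]
width: 8.8
gripper_force: 107.6
t: 20.4
tool_pos: [612.2, -82.1, 293.1]
tcp_rot: [3.091, 0.555, 0.0]
contact_force: [-12.7, 2.2, 0.5]
width: 8.6
gripper_force: 107.7
t: 20.7
tool_pos: [614.1, -81.4, 293.5]
tcp_rot: [3.091, 0.555, 0.001]
contact_force: [-13.9, 1.7, 3.4]
width: 8.9
gripper_force: 107.7
stem/grip row [281] bar top [238] bar front [246]
strip end rows [290]
60 j52 295.6 bar 248.7 255.3 G 306.7
66 j52 290.5 bar 246.2 252.3 G 301.1
70 j52 286.3 bar 244.4 250.1 G 296.6
74 j52 281.6 bar 242.3 247.7 G 291.3
```

The lever moved with the tool over this step (bar and junction shifted about 4° relative to the fixed parts), so it was still short of the stop. I'll keep pushing in small steps.

```bash
python3 -m pendant '[[0,0,0,2,0,0,5],[0,0,0,0,0,0,5],[0,0,0,0,0,0,5]]'; python3 ang.py;  python3 -m pendant '[[0,0,0,2,0,0,5],[0,0,0,0,0,0,5],[0,0,0,0,0,0,5]]'; python3 ang.py
```

```text
t: 21.05
tool_pos: [614.9, -81.2, 293.6]
tcp_rot: [3.09, 0.554, -0.003]
contact_force: [-19.2, 1.2, 6.3]
width: 8.9
gripper_force: 107.7
stem/grip row [282] bar top [238] bar front [246]
strip end rows [290]
60 j52 297.0 bar 250.0 256.5 G 308.1
66 j52 291.9 bar 247.5 253.6 G 302.6
70 j52 287.8 bar 245.6 251.4 G 298.1
74 j52 283.2 bar 243.6 249.0 G 292.9
t: 21.4
tool_pos: [615.1, -81.2, 293.5]
tcp_rot: [3.09, 0.553, -0.009]
contact_force: [-29.3, -0.1, 9.4]
width: 8.4
gripper_force: 107.7
stem/grip row [282] bar top [239] bar front [247]
strip end rows [290]
60 j52 297.4 bar 250.3 256.8 G 308.6
66 j52 292.4 bar 247.8 254.0 G 303.1
70 j52 288.3 bar 246.0 251.8 G 298.6
74 j52 283.7 bar 244.0 249.4 G 293.5
```

There it is: the force jumped from 14 to 29 N while the tool moved only 0.2 mm, so that is the firm stop. I'll ease off slightly and check that it holds steady.

```bash
python3 -m pendant '[[0,0,0,-1,0,0,5],[0,0,0,0,0,0,5],[0,0,0,0,0,0,5],[0,0,0,0,0,0,5],[0,0,0,0,0,0,5],[0,0,0,0,0,0,5],[0,0,0,0,0,0,5],[0,0,0,0,0,0,5]]'; python3 ang.py | head -1; python3 -m pendant '[[0,0,0,0,0,0,5],[0,0,0,0,0,0,5],[0,0,0,0,0,0,5],[0,0,0,0,0,0,5],[0,0,0,0,0,0,5],[0,0,0,0,0,0,5]]'; python3 ang.py | head -1
```

```text
t: 22.25
tool_pos: [615.0, -81.1, 293.5]
tcp_rot: [3.09, 0.554, -0.006]
contact_force: [-24.5, 1.3, 8.3]
width: 8.6
gripper_force: 109.3
stem/grip row [282] bar top [239] bar front [247]
t: 22.9
tool_pos: [615.0, -81.2, 293.5]
tcp_rot: [3.09, 0.554, -0.006]
contact_force: [-25.1, -0.2, 7.3]
width: 8.5
gripper_force: 109.3
stem/grip row [282] bar top [239] bar front [247]
```

Steady against the stop, so I'm handing in.

```bash
python3 -c "
from station import env
print(env.finish_job())"
```

```text
the job is handed in; nothing more can be done
None
```

The vent weight is standing upright in the tray, and the job was handed in at about 23 s with the gripper holding the test lever steady against its stop at about 25 N; no verdict was returned.

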